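# Put the breakfast boards away in their graded stand

### The arm

A 6-joint arm with a two-finger parallel gripper is mounted at the origin on a cart in front of the work surface, level with it; the furniture and walls round the work are solid. World frame = base frame: x ahead of the robot, y to its left, z up, the work surface at z = 0. Lengths are in m, angles in rad, forces in N, time in s.
With the tool pointing down it reaches from about 0.425 to 0.95 m from the base axis. Payload 3.5 kg.
Tool frame: the origin (TCP) lies midway between the tips of the shut fingers; the grasp point (between the pads) lies 19 mm behind it (ctrl.pinch_z is the distance from the TCP to the grasp point, in m); z points along the fingers, y is the line along which they close (so a half turn about z gives the same grasp; the last joint's range is limited). The gripper opens to 85 mm and grips with 20 to 120 N. Pads are 22 mm wide; open, the fingers measure 114 mm over their backs; the gripper's body (76 mm by 85 mm) begins 54 mm behind the grasp point. The pads swing forward as they close: fully open they stand 13 mm farther back than shut.
Start: joints at [-1.271, 0.286, 1.577, -0, 1.279, -0.15], TCP at [0.294, -0.608, 0.231] pointing down, gripper open.
Joint ranges: [-2.77, 2.77], [-0.9, 2.22], [0.21, 2.48], [-1.53, 4.67], [0.24, 2.81], [-2.84, 2.84]. Speed limits (rad/s): [2.79, 2.79, 3.14, 3.14, 3.14, 3.14].

### API

Orientations are given as a unit quaternion [x, y, z, w].
In Python, from plant import get_state, viewer, sign_off, ctrl gives the robot as it stands. The module is installed in compiled form; this text tells all that it offers.
- The arm moves only by the shell command python3 -m handwheel 'ROWS' [FORCE]. ROWS is JSON, a list that holds one entry, the list of rows, each a list of 5 numbers: the finger opening in m, from 0 to 0.0854, then the shift along the tool's x, y, z in m, then the turn about the tool's z in degrees. In form: [[[claw, x, y, z, spin], ...]]. A call has 1 to 12 rows; each row shifts and turns the commanded pose from where the row before left it, along the tool's axes as they then stand; what a row does not reach is not made up. A row lasts 1/12 s, in which the tool goes at most 41.7 mm and 7.16 degrees, less where a joint would pass 70% of its speed; a pose out of reach is approached as far as the arm can. A call is refused whole if a number of a shift passes 0.0417 or a number of a turn 7.16, either way. A call with a gripper value outside its range is refused whole. The fingers move at their own pace and stop on an object; FORCE is the grip in N (left out, the last holds). Time passes only in rows, so rows that do not move let the fingers close. It gives the time, the measured TCP pose, the force, the opening and the grip force at its end, in the units of the state.
- get_state(): the state, without advancing time (a new reading comes with each control period).
- viewer.read_camera(name): name is "scene" or "side" or "wrist"; returns the picture (420x560x3 uint8, blue, green, red); there is no depth.
- viewer.camera_params(name): a dict with "fov_y" (degrees; the focal length in pixels is half the picture's height over the tangent of half this angle, whatever the lens; pixels are square), "cx", "cy" (the principal point, pixels), "xyz" and "attitude" of the camera in the world; the wrist camera has in their place "hand_eye" (4x4, takes a point from camera to tool coordinates, whose origin is the TCP and whose axes are the flange's). Camera axes: x right, y up, looking along -z (the intrinsics and any distortion apply to the point x, -y, -z); pixel columns grow to the right and rows downward; lengths in m; the calibration is good to about 2 mm. The wrist camera is an equidistant fisheye: a pixel r from the principal point sees the ray r / f radians off the axis. A picture is of the moment at which its call begins: read the wrist's pose just before it. camera_params takes no time and is no camera call.
- sign_off(): hands the job in; it is judged then, once.
Trained networks look in the newest picture that a camera, given by its name, has taken for a name from the list of things; names that differ only in an ending like _2 or _b are one class to them, and where a whole thing is asked for, a point or a joint stands for the part that bears it (a point fixed in the world has none). Each returns a list of dicts, best first, with "confidence" (0 to 1); they miss things now and then, are a little off and sometimes report something else, mostly with a low value. They report only what shows in the picture. A call takes as long as a camera call. They do not tell look-alikes from the thing itself.
- viewer.look_for(camera, name): "extent" ([left, top, width, height] as shares, 0 to 1, of the picture: columns of its width, rows of its height, round what is visible of it).
- viewer.outline_of(camera, name): "mask" (420x560 bool, what is visible of it) and "extent" ([left, top, width, height] as shares, 0 to 1, of the picture: columns of its width, rows of its height, round what is visible of it).
- viewer.pinpoint(camera, name): "xy" ([column, row] as shares, 0 to 1, of the picture: columns of its width, rows of its height: a listed point, or the origin of a listed thing).
The state is a dict: "time": time; "qpos": joint angles; "dq": joint speeds; "joint_efforts": joint torques, N m; "eef_pos": TCP position; "tcp_rot": TCP orientation; "contact_force": force on the tool from outside, world axes, zero at the start; "wrist_torque": the same for the moment, N m; "opening": opening from 0.0 (shut) to 1.0 (fully open); "finger_force": force on a finger pad.
Only numpy, scipy, OpenCV 4.12 (cv2) and the standard library are available. Lean on these libraries where they do the work, as an engineer would, in place of code of your own. Each camera call takes 0.05 s, during which the arm holds its last target. There are 200 camera calls.

### The job

The three breakfast boards in the dish drainer are dry: put them away, upright, in the wooden board stand. They look alike but differ a little in thickness, and so do the stand's three slots, so feel how thick each board is as you take it and give it the slot made for it, centred lengthways and all the way down until it rests on the wood. Lower the boards in rather than dropping them, and don't bump the food tin or the spice jar.

Things in the scene. Friction and masses are not known exactly. Their poses are not given: they have to be found in the camera images.
- board_a: One of three like boards of plain wood, 0.15 to 0.22 kg: 150 mm long (its x), 100 mm high on its long edge (its z), steel eyelet in an upper corner. Thickness (its y) 9, 13 or 17 mm, one board of each; which this is must be felt. Origin: centre of the underside, top edge 100 mm above. Starts upright in the drainer, 50 mm free on either side above the wires; 46 mm of it stand clear of the wires.
- board_b: One of three like boards of plain wood, 0.15 to 0.22 kg: 150 mm long (its x), 100 mm high on its long edge (its z), steel eyelet in an upper corner. Thickness (its y) 9, 13 or 17 mm, one board of each; which this is must be felt. Origin: centre of the underside, top edge 100 mm above. Starts upright in the drainer, 50 mm free on either side above the wires; 46 mm of it stand clear of the wires.
- board_c: One of three like boards of plain wood, 0.15 to 0.22 kg: 150 mm long (its x), 100 mm high on its long edge (its z), steel eyelet in an upper corner. Thickness (its y) 9, 13 or 17 mm, one board of each; which this is must be felt. Origin: centre of the underside, top edge 100 mm above. Starts upright in the drainer, 50 mm free on either side above the wires; 46 mm of it stand clear of the wires.
- drainer: Dish drainer, fixed: white tray 170 x 235 mm (its x, y) with ten steel wire hoops, 120 mm wide along x, 23 mm apart along y, tops 62 mm above the worktop. Boards stand along its x in the gaps at y = -69, 0, 69 mm in any order, on the tray floor 8 mm above the worktop. Origin: underside centre. Left or right of the board stand.
- stand: Board stand, fixed: dark wooden foot 130 x 185 mm (its x, y), 16 mm high, with three pairs of 6 mm steel hoops, 84 mm wide along x, 47 mm high above the foot, straight to 32 mm, then splayed outwards 6 mm as a lead-in. A board stands between a pair, along the stand's x. Pairs are graded along y. Origin: underside centre.
- slot_1 (a point): Slot 1 of the stand, at y = -58 mm in the stand's frame: clear gap 11.2 mm, made for the 9 mm board. The point is the middle of the slot on top of the wooden foot, 16 mm above the worktop; axes as the stand's. A board put in fully has its origin at this point.
- slot_2 (a point): Slot 2 of the stand, at y = 0 mm in the stand's frame: clear gap 15.2 mm, made for the 13 mm board. The point is the middle of the slot on top of the wooden foot, 16 mm above the worktop; axes as the stand's. A board put in fully has its origin at this point.
- slot_3 (a point): Slot 3 of the stand, at y = 58 mm in the stand's frame: clear gap 19.2 mm, made for the 17 mm board. The point is the middle of the slot on top of the wooden foot, 16 mm above the worktop; axes as the stand's. A board put in fully has its origin at this point.
- tin: Low round food tin, 86 mm across, 40 mm high, loose, behind the work, left of the kettle. Origin: underside centre.
- spice: Glass spice jar with a black cap, 41 mm across, 105 mm high, loose, at the front right of the work beside the hob. Origin: underside centre.
Not all that is in view belongs to the job. Leave any orange or turquoise look-alike of the spice alone.

How it is judged:
By the outcome, as a careful person would: the job done as asked, in the order asked, and still so for the second after the job is handed in, with the robot touching nothing.
It also fails if it takes over 69 s, if anything falls off the work surface, if the arm or the gripper's body presses on something with over 40 N, if the wrist force passes 120 N, or if a joint passes its speed limit or range.

## Working session

There is one attempt and no reset: what is moved stays moved. The work goes in short steps, Python scripts to look and compute and a shell command to move; the robot and the scene stay as the last step left them, time stands still between calls to the robot, and variables do not carry over. Pictures are saved under pics/ and viewed, at most 10 in all, crops included, and the job is handed in when it is done.

```bash
mkdir -p pics; cat > h.py <<'E'
import numpy as np, cv2
from scipy.spatial.transform import Rotation as R
from plant import get_state, viewer, ctrl
def cam(n):
    p=viewer.camera_params(n)
    f=210/np.tan(np.radians(p['fov_y'])/2)
    return p,f
def ray(n,u,v,st=None):
    p,f=cam(n)
    x,y=(u-p['cx'])/f,(v-p['cy'])/f
    if n=='wrist':
        r=np.hypot(x,y); d=np.array([np.sin(r)*x/max(r,1e-9),np.sin(r)*y/max(r,1e-9),np.cos(r)])
        d=np.array([d[0],-d[1],-d[2]])
        H=np.array(p['hand_eye']); st=st or get_state()
        Rt=R.from_quat(st['tcp_rot']).as_matrix()
        return Rt@H[:3,3]+st['eef_pos'], Rt@H[:3,:3]@d
    d=np.array([x,-y,-1.]); a=np.array(p['attitude'])
    M=R.from_quat(a).as_matrix() if a.size==4 else a.reshape(3,3)
    return np.array(p['xyz']),M@d
def at(n,u,v,z,st=None):
    o,d=ray(n,u,v,st); return o+d*(z-o[2])/d[2]
E
python3 - <<'E'
from h import *
for n in ('scene','side','wrist'):
    im=viewer.read_camera(n); cv2.imwrite(f'pics/{n}0.png',im); print(n,{k:np.round(v,3).tolist() for k,v in viewer.camera_params(n).items()  if not isinstance(v,str)})
    for k in ('board_a','drainer','stand','slot_1','slot_2','slot_3','tin','spice'):
        print(k,[(round(d['confidence'],2),np.round(np.array(d['xy'])*[560,420],1).tolist()) for d in viewer.pinpoint(n,k)]) if n!='wrist' else 0
print(get_state(),ctrl.pinch_z)
a=cv2.imread('pics/scene0.png')
E
```

```text
scene {'fov_y': 45.207, 'cx': 279.123, 'cy': 204.212, 'xyz': [-0.623, 0.629, 0.928], 'attitude': [-0.235, 0.42, 0.772, -0.415]}
board_a [(0.91, [194.0, 263.0]), (0.64, [232.6, 243.5]), (0.6, [212.0, 248.4])]
drainer [(0.76, [210.2, 254.7])]
stand []
slot_1 [(0.6, [276.0, 223.2])]
slot_2 [(0.6, [276.0, 223.2])]
slot_3 [(0.6, [276.0, 223.2])]
tin [(0.73, [216.8, 208.8]), (0.27, [211.0, 252.5]), (0.24, [277.3, 223.6])]
spice [(0.88, [346.0, 208.6]), (0.64, [374.6, 207.9]), (0.59, [402.9, 189.7])]
side {'fov_y': 44.227, 'cx': 281.259, 'cy': 208.719, 'xyz': [0.172, 1.055, 1.203], 'attitude': [-0.071, 0.399, 0.904, -0.134]}
board_a [(0.63, [280.1, 314.0]), (0.61, [275.8, 293.0]), (0.55, [282.1, 276.3])]
drainer [(0.92, [276.9, 292.2])]
stand [(0.96, [301.3, 226.6])]
slot_1 [(0.82, [298.7, 228.9]), (0.78, [304.6, 214.4])]
slot_2 [(0.82, [298.7, 228.9]), (0.78, [304.6, 214.4])]
slot_3 [(0.82, [298.7, 228.9]), (0.78, [304.6, 214.4])]
tin [(0.75, [225.8, 251.5])]
spice [(0.86, [342.1, 181.7]), (0.83, [324.9, 189.8]), (0.81, [348.5, 152.1])]
wrist {'fov_y': 65.706, 'cx': 285.449, 'cy': 205.859,
[... 152 characters left out ...]
y([-1.27102954e+00,  2.86308011e-01,  1.57667667e+00,  8.62526267e-06,
        1.27859601e+00, -1.50009002e-01]), 'dq': array([-3.16615685e-05,  8.32396476e-04,  2.41714480e-04,  1.21671937e-03,
       -5.90887590e-04,  3.80177891e-04]), 'joint_efforts': array([ 1.17856830e-04, -4.05968463e+01, -2.92948741e+01, -7.47411059e-05,
        5.13534706e-04,  3.51710469e-06]), 'eef_pos': array([ 0.29348768, -0.60785382,  0.23133217]), 'tcp_rot': array([9.74819390e-01, 2.22995868e-01, 4.56567681e-06, 5.65502909e-06]), 'contact_force': array([1.20160422, 0.20650507, 0.06494226]), 'wrist_torque': array([-0.02503673, -0.01486266, -0.02207343]), 'finger_force': 0.0, 'opening': 0.9999623486193182} 0.0187
```

```bash
python3 - <<'E'
from h import *
a=cv2.imread('pics/side0.png')[120:360,180:430]; cv2.imwrite('pics/side0c.png',cv2.resize(a,None,fx=2.4,fy=2.4,interpolation=2))
for n,k in (('side','drainer'),('side','stand')):
    pass
for n,z,L in (('side',0,dict(dr=(276.9,292.2),st=(301.3,226.6),tin=(225.8,251.5),sp1=(342,181.7),sp2=(325,190),sp3=(348.5,152))),('side',.008,dict(a=(280.1,314),b=(275.8,293),c=(282,276.3))),('side',.016,dict(s1=(298.7,228.9),s2=(304.6,214.4))),('scene',0,dict(dr=(210.2,254.7),tin=(216.8,208.8),sp1=(346,208.6),sp2=(374.6,207.9),sp3=(402.9,189.7))),('scene',.016,dict(s=(276,223.2))),('scene',.008,dict(a=(194,263),b=(232.6,243.5),c=(212,248.4)))):
    for k,p in L.items(): print(n,k,at(n,*p,z).round(3))
E
```

```text
side dr [0.496 0.148 0.   ]
side st [ 0.502 -0.138  0.   ]
side tin [0.702 0.038 0.   ]
side sp1 [ 0.423 -0.407  0.   ]
side sp2 [ 0.471 -0.344  0.   ]
side sp3 [ 0.438 -0.594  0.   ]
side a [0.462 0.226 0.008]
side b [0.496 0.158 0.008]
side c [0.497 0.092 0.008]
side s1 [ 0.503 -0.11   0.016]
side s2 [ 0.503 -0.182  0.016]
scene dr [0.49  0.167 0.   ]
scene tin [0.704 0.036 0.   ]
scene sp1 [ 0.458 -0.326  0.   ]
scene sp2 [ 0.408 -0.408  0.   ]
scene sp3 [ 0.441 -0.572  0.   ]
scene s [ 0.499 -0.071  0.016]
scene a [0.472 0.228 0.008]
scene b [0.491 0.09  0.008]
scene c [0.505 0.153 0.008]
```

View pics/scene0.png

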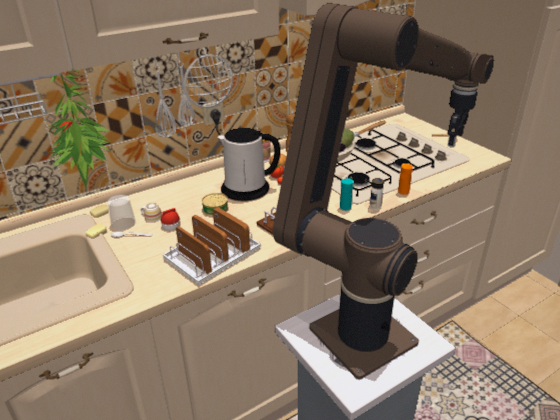

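View pics/side0c.png

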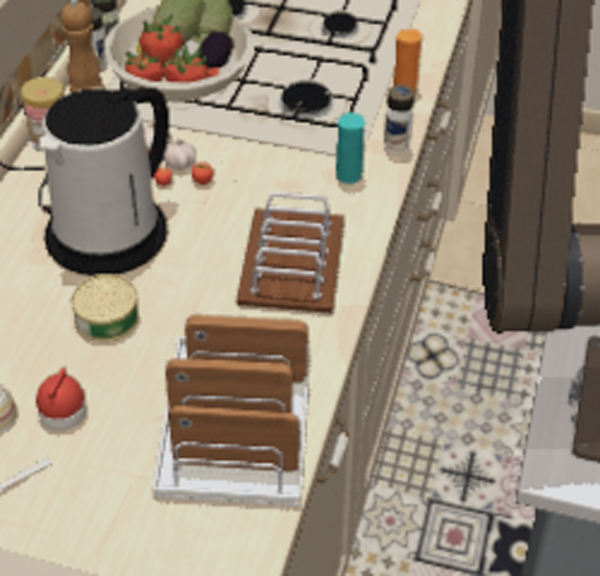

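Scene: drainer at ≈(212,255) with boards above it; the stand is mostly hidden behind the arm at (270,222). Spice candidates: turquoise (346,195), glass with black cap (376,193), orange (404,180). The black-capped one fits, and all three stay away from my path. Side crop: stand at crop (292,260), boards at y≈340/390/435, tin at (105,305).

```bash
python3 -m handwheel '[[[0.05,0,0,-0.005,6.45],[0.05,0,0,-0.005,6.45],[0.05,0,0,-0.005,6.45],[0.05,0,0,-0.005,6.45],[0.05,0.015,-0.036,0,0],[0.05,0.015,-0.036,0,0],[0.05,0.015,-0.036,0,0],[0.05,0.015,-0.036,0,0],[0.05,0.015,-0.036,0,0],[0.05,0.015,-0.036,0,0],[0.05,0.015,-0.036,0,0],[0.05,0.015,-0.036,0,0]]]'
python3 -m handwheel '[[[0.05,0.015,-0.036,0,0],[0.05,0.015,-0.036,0,0],[0.05,0.015,-0.036,0,0],[0.05,0.015,-0.036,0,0],[0.05,0.015,-0.036,0,0],[0.05,0,0,0,0],[0.05,0,0,0,0]]]'
python3 - <<'E'
from h import *
st=get_state(); print(st['time'],st['eef_pos'],st['opening'],R.from_quat(st['tcp_rot']).as_matrix()[:,0])
im=viewer.read_camera('wrist'); cv2.imwrite('pics/w1.png',im)
for k,z in (('stand',0),('slot_1',.016)):
    print(k,[(round(d['confidence'],2),np.round(np.array(d['xy'])*[560,420],1).tolist(),at('wrist',*np.array(d['xy'])*[560,420],z,st).round(4)) for d in viewer.pinpoint('wrist',k)])
E
```

```text
time: 1.95
eef_pos: [0.414, -0.3181, 0.2515]
tcp_rot: [1.0, -0.0, 0.0, 0.0]
contact_force: [0.6, -1.1, -0.1]
opening: 0.587
finger_force: 0.0
time: 2.53
eef_pos: [0.4892, -0.1383, 0.2515]
tcp_rot: [1.0, 0.002, 0.0, 0.0]
contact_force: [-0.2, -0.6, -0.6]
opening: 0.584
finger_force: 0.0
2.5333 [ 0.48917557 -0.13825606  0.25152955] 0.5843113790091292 [9.99992564e-01 3.84947394e-03 2.32000616e-04]
stand [(0.64, [276.9, 159.1], array([ 0.4978, -0.129 ,  0.    ]))]
slot_1 [(0.95, [275.7, 158.8], array([ 0.5011, -0.128 ,  0.016 ])), (0.95, [227.8, 166.5], array([ 0.4921, -0.0706,  0.016 ])), (0.61, [323.9, 153.0], array([ 0.5085, -0.1847,  0.016 ]))]
```

View pics/w1.png

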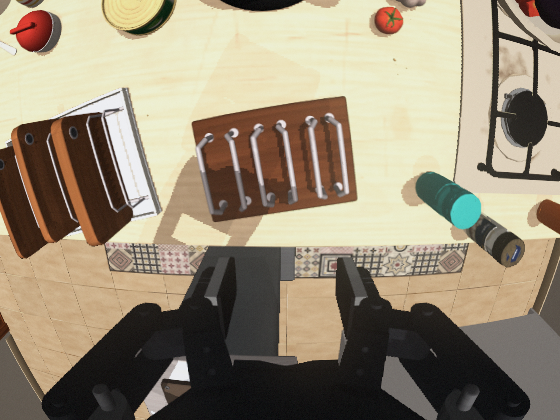

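Wrist picture: stand foot corners at about (192,122), (344,97), (356,199), (213,221). The hoop pairs narrow from left (205–233) to right (311–330), so left is slot 3 and right is slot 1. The boards in the drainer are at lower left.

```bash
python3 -m handwheel '[[[0.05,0,-0.0366,0,0],[0.05,0,-0.0366,0,0],[0.05,0,-0.0366,0,0],[0.05,0,-0.0366,0,0],[0.05,0,-0.0366,0,0],[0.05,0,-0.0366,0,0],[0.05,0,-0.0366,0,0],[0.05,0,-0.0366,0,0],[0.05,0,0,0,0],[0.05,0,0,0,0]]]'
python3 - <<'E'
from h import *
s0=dict(eef_pos=np.array([.48917557,-.13825606,.25152955]),tcp_rot=[1.,.00192,0,0])
for p in ((192,122),(344,97),(356,199),(213,221)): print('foot',at('wrist',*p,.016,s0).round(4))
st=get_state(); print(st['eef_pos'],R.from_quat(st['tcp_rot']).as_matrix()[:,0])
im=viewer.read_camera('wrist'); cv2.imwrite('pics/w2.png',im)
for k,z in (('drainer',0),('board_a',.008)):
    print(k,[(round(d['confidence'],2),np.round(np.array(d['xy'])*[560,420],1).tolist(),at('wrist',*np.array(d['xy'])*[560,420],z,st).round(4)) for d in viewer.pinpoint('wrist',k)])
for d in viewer.outline_of('wrist','board_a'):
    r=cv2.minAreaRect(cv2.findNonZero(d['mask'].astype(np.uint8))); print(round(d['confidence'],2),np.round(r[0]),np.round(r[1]),r[2])
E
```

```text
time: 3.52
eef_pos: [0.4891, 0.1529, 0.2512]
tcp_rot: [1.0, 0.0, -0.0, 0.0]
contact_force: [0.4, 0.2, -0.9]
opening: 0.585
finger_force: 0.0
foot [ 0.5469 -0.0287  0.016 ]
foot [ 0.5751 -0.2065  0.016 ]
foot [ 0.4519 -0.2267  0.016 ]
foot [ 0.4221 -0.0478  0.016 ]
[0.48906644 0.15287406 0.25123358] [ 9.99999819e-01  5.70565709e-04 -1.92437348e-04]
drainer [(0.84, [279.8, 165.5], array([0.4897, 0.1586, 0.    ]))]
board_a [(0.86, [277.2, 160.2], array([0.4978, 0.1615, 0.008 ])), (0.84, [225.7, 184.2], array([0.4682, 0.2256, 0.008 ])), (0.6, [331.8, 163.7], array([0.4938, 0.0954, 0.008 ]))]
0.95 [347. 175.] [152.  28.] 79.69515228271484
0.81 [216. 196.] [136.  33.] 75.96376037597656
0.72 [277. 176.] [152.  20.] 76.86598205566406
```

View pics/w2.png

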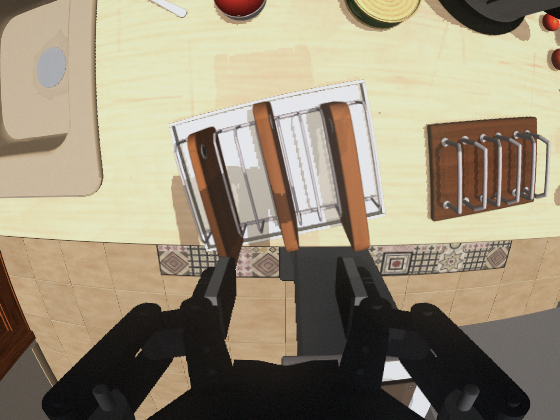

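Wrist picture: boards' far ends at about (200,132), (263,104), (338,103), near ends around (225,250), (291,249), (360,249). I'll enlarge it to get the top edges.

```bash
python3 - <<'E'
from h import *
a=cv2.imread('pics/w2.png')[85:265,170:390]; cv2.imwrite('pics/w2c.png',cv2.resize(a,None,fx=3.3,fy=3.3,interpolation=2))
E
```

```text
(no output)
```

View pics/w2c.png

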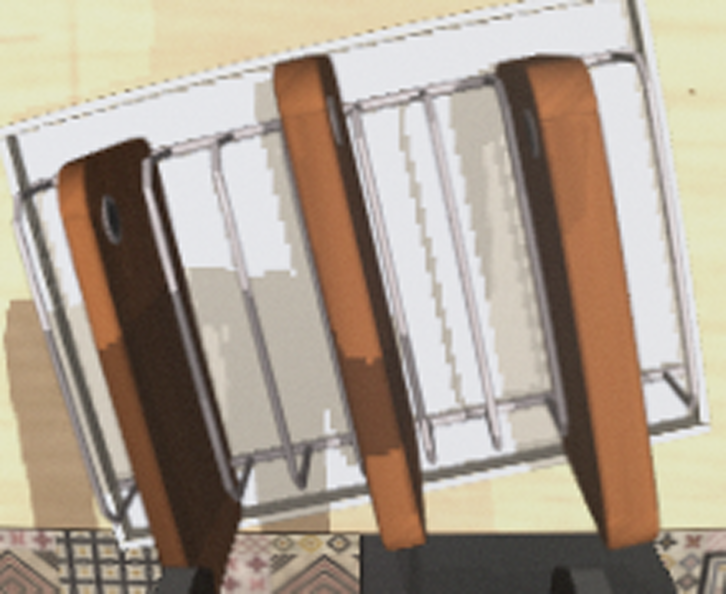

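The top faces (orange) show in the crop: left runs from (77,180) to ~(170,570), middle from (302,70) to (402,545), right from (565,75) to (635,545). Left looks thinnest and right thickest; the grip will tell.

```bash
python3 - <<'E'
from h import *
s=dict(eef_pos=np.array([.48906644,.15287406,.25123358]),tcp_rot=[1,.000285,0,0])
for a,b in (((77,180),(170,572)),((302,68),(402,547)),((563,68),(635,547))):
    P=[at('wrist',u/3.3+170,v/3.3+85,.104,s) for u,v in (a,b)]
    d=P[0]-P[1]; print(P[0].round(4),P[1].round(4),'mid',((P[0]+P[1])/2).round(4),np.linalg.norm(d).round(3),np.degrees(np.arctan2(d[1],d[0])).round(1))
E
```

```text
[0.5362 0.2359 0.104 ] [0.416  0.2167 0.104 ] mid [0.4761 0.2263 0.104 ] 0.122 9.1
[0.5651 0.1727 0.104 ] [0.4253 0.1454 0.104 ] mid [0.4952 0.1591 0.104 ] 0.142 11.0
[0.5658 0.103  0.104 ] [0.4244 0.0739 0.104 ] mid [0.4951 0.0884 0.104 ] 0.144 11.6
```

```bash
cat >> h.py <<'E'
def to(x,y,z,yaw=None):
    st=get_state(); M=R.from_quat(st['tcp_rot']).as_matrix(); c=np.degrees(np.arctan2(M[1,0],M[0,0]))
    if yaw is not None: M=R.from_euler('z',yaw-c,degrees=True).as_matrix()@M
    print('t',st['time'],'pos',np.round(st['eef_pos'],4),'yaw',c.round(2),'open',round(st['opening']*85.4,2),'F',np.round(st['contact_force'],1))
    print('spin first',None if yaw is None else round(c-yaw,2),'tool shift',(M.T@(np.array([x,y,z])-st['eef_pos'])).round(4))
E
python3 -m handwheel '[[[0.04,0,0,0,-5.5],[0.04,0,0,0,-5.5],[0.04,-0.0032,0.0322,0,0],[0.04,-0.0032,0.0322,0,0],[0.04,0,0,0.03,0],[0.04,0,0,0.03,0],[0.04,0,0,0.03,0],[0.04,0,0,0.03,0],[0.04,0,0,0.03,0],[0.04,0,0,0.015,0],[0.04,0,0,0.015,0],[0.04,0,0,0,0]]]' 30
python3 -m handwheel '[[[0,0,0,0,0],[0,0,0,0,0],[0,0,0,0,0],[0,0,0,0,0],[0,0,0,0,0],[0,0,0,0,0]]]' 30
python3 -c "
from h import *
to(.495,.0884,.2,11)"
```

```text
time: 4.72
eef_pos: [0.4922, 0.0869, 0.0678]
tcp_rot: [0.996, 0.094, -0.004, -0.0]
contact_force: [-1.3, 0.4, -0.4]
opening: 0.467
finger_force: 0.0
time: 5.22
eef_pos: [0.4952, 0.0889, 0.0723]
tcp_rot: [0.995, 0.096, 0.001, -0.0]
contact_force: [-1.1, 4.2, 2.2]
opening: 0.198
finger_force: 29.1
t 5.2167 pos [0.4952 0.0889 0.0723] yaw 10.98 open 16.9 F [-1.1  4.2  2.2]
spin first -0.02 tool shift [-0.0002  0.0004 -0.1277]
```

The opening is 16.9 mm, so this is the 17 mm board for slot 3. Lifting it clear.

```bash
python3 -m handwheel '[[[0,0,0,-0.01,0],[0,0,0,-0.02,0],[0,0,0,-0.03,0],[0,0,0,-0.03,0],[0,0,0,-0.03,0],[0,0,0,-0.02,0],[0,0,0,0,1.1],[0,0,0,0,1.1],[0,0,0,0,0]]]' 40
python3 - <<'E'
from h import *
t=np.radians(8.8);c=np.array([.5,-.128])
s3=c+.058*np.array([-np.sin(t),np.cos(t)]); print(s3)
to(*s3,.2,8.8)
im=viewer.read_camera('side'); cv2.imwrite('pics/s3.png',im)
print([(round(d['confidence'],2),np.round(np.array(d['xy'])*[560,420],1)) for d in viewer.pinpoint('side','board_a')])
E
```

```text
time: 5.97
eef_pos: [0.4939, 0.088, 0.2098]
tcp_rot: [0.997, 0.076, -0.001, 0.0]
contact_force: [0.4, 0.8, -1.2]
opening: 0.197
finger_force: 39.4
[ 0.49112682 -0.07068275]
t 5.9667 pos [0.4939 0.088  0.2098] yaw 8.68 open 16.79 F [ 0.4  0.8 -1.2]
spin first -0.12 tool shift [-0.027   0.1564  0.0099]
[(0.79, array([282. , 244.6])), (0.62, array([276.2, 294. ]))]
```

```bash
python3 -m handwheel '[[[0,-0.0054,0.0312,0,0],[0,-0.0054,0.0312,0,0],[0,-0.0054,0.0312,0,0],[0,-0.0054,0.0312,0,0],[0,-0.0054,0.0312,0,0],[0,0,0,0.02,0],[0,0,0,0,0],[0,0,0,0,0],[0,0,0,0,0]]]'
python3 - <<'E'
from h import *
to(.4911,-.0707,.2,8.8); st=get_state()
im=viewer.read_camera('wrist'); cv2.imwrite('pics/w4.png',im)
im=cv2.resize(im[60:330,90:490],None,fx=2,fy=2,interpolation=2);cv2.imwrite('pics/w4c.png',im)
for k,z in (('slot_1',.016),('board_a',.126)):
    print(k,[(round(d['confidence'],2),np.round(np.array(d['xy'])*[560,420],1).tolist(),at('wrist',*np.array(d['xy'])*[560,420],z,st).round(4)) for d in viewer.pinpoint('wrist',k)])
E
```

```text
time: 6.82
eef_pos: [0.4914, -0.0691, 0.1904]
tcp_rot: [0.997, 0.077, -0.001, -0.001]
contact_force: [-0.1, 0.3, -1.3]
opening: 0.196
finger_force: 39.7
t 6.8167 pos [ 0.4914 -0.0691  0.1904] yaw 8.81 open 16.75 F [-0.1  0.3 -1.3]
spin first 0.01 tool shift [-0.0006  0.0015 -0.0096]
slot_1 [(0.96, [343.1, 179.8], array([ 0.5018, -0.1273,  0.016 ])), (0.94, [394.2, 184.0], array([ 0.5065, -0.1823,  0.016 ]))]
board_a [(0.97, [281.1, 223.7], array([ 0.4891, -0.0673,  0.126 ])), (0.7, [85.2, 148.6], array([0.5235, 0.0829, 0.126 ])), (0.46, [91.2, 150.6], array([0.5225, 0.0772, 0.126 ]))]
```

View pics/w4c.png

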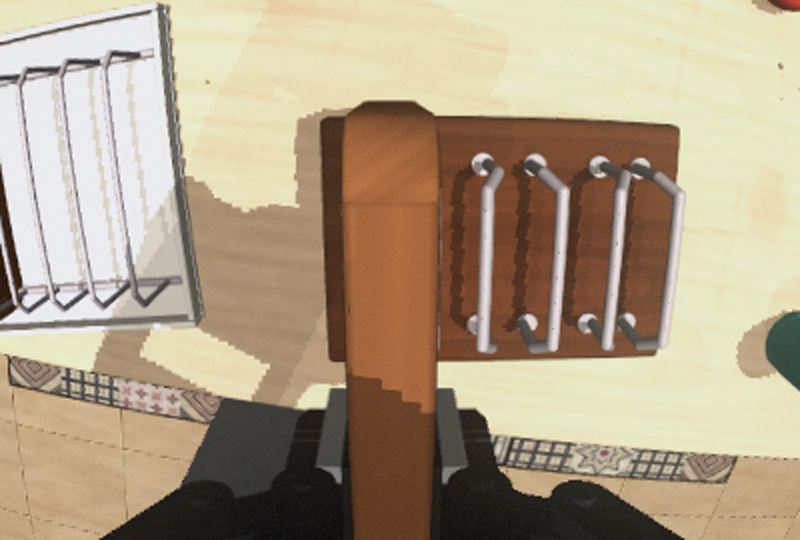

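Picture: the board hangs squarely over slot 3 and is parallel to the foot's edges (foot corners at crop (328,117), (680,126), (655,354), (330,360)). Checking the offsets.

```bash
python3 - <<'E'
from h import *
st=get_state()
C=[(325,115),(680,124),(655,355),(328,361)]
P=np.array([at('wrist',u/2+90,v/2+60,.016,st) for u,v in C]); print(P.round(4),P.mean(0).round(4))
for a,b in((0,1),(3,2)): d=P[a]-P[b]; print(np.degrees(np.arctan2(-d[0],d[1])),np.linalg.norm(d))
for nm,u,v,z in(('far end',390,101,.215),('s2 R',489,270,.063),('s2 L',556,270,.063),('s1',618,270,.063),('s1',672,270,.063),('f2',485,163,.016),('f2',535,163,.016),('f1',598,166,.016),('f1',640,167,.016),('n2',474,323,.016),('n2',528,322,.016),('n1',585,322,.016),('n1',628,321,.016)):
    p=at('wrist',u/2+90,v/2+60,z,st); t=np.radians(8.8); d=p-[.5010,-.1277,0]; print(nm,p.round(4),'stand',round(d[0]*np.cos(t)+d[1]*np.sin(t),4),round(-d[0]*np.sin(t)+d[1]*np.cos(t),4))
E
```

```text
[[ 0.5508 -0.0287  0.016 ]
 [ 0.5797 -0.2079  0.016 ]
 [ 0.4518 -0.2281  0.016 ]
 [ 0.4222 -0.0467  0.016 ]] [ 0.5011 -0.1278  0.016 ]
9.161111501739658 0.18154601694129516
9.278508482025643 0.18386299900525377
far end [ 0.5683 -0.0581  0.215 ] stand 0.0771 0.0585
s2 R [ 0.4984 -0.1126  0.063 ] stand -0.0002 0.0153
s2 L [ 0.5032 -0.1426  0.063 ] stand -0.0001 -0.0151
s1 [ 0.508  -0.1718  0.063 ] stand 0.0001 -0.0447
s1 [ 0.5124 -0.1989  0.063 ] stand 0.0004 -0.0721
f2 [ 0.5396 -0.1097  0.016 ] stand 0.0409 0.0119
f2 [ 0.5441 -0.1346  0.016 ] stand 0.0415 -0.0134
f1 [ 0.5488 -0.1675  0.016 ] stand 0.0412 -0.0466
f1 [ 0.5529 -0.1904  0.016 ] stand 0.0417 -0.0699
n2 [ 0.4558 -0.1201  0.016 ] stand -0.0435 0.0144
n2 [ 0.4607 -0.1489  0.016 ] stand -0.0431 -0.0148
n1 [ 0.4653 -0.1805  0.016 ] stand -0.0433 -0.0467
n1 [ 0.4695 -0.2054  0.016 ] stand -0.043 -0.0719
```

```bash
python3 -m handwheel '[[[0,0,0.0011,0.01,0.2],[0,0,0,0.02,0],[0,0,0,0.02,0],[0,0,0,0.01,0],[0,0,0,0.005,0],[0,0,0,0.005,0],[0,0,0,0.005,0],[0,0,0,0.005,0],[0,0,0,0,0]]]'; python3 -m handwheel '[[[0,0,0,0.005,0],[0,0,0,0.005,0],[0,0,0,0.005,0],[0,0,0,0.005,0],[0,0,0,0.004,0],[0,0,0,0.002,0],[0,0,0,0,0]]]'; python3 -c "
from h import *
to(.4919,-.0704,.0803,9)"
```

```text
time: 7.72
eef_pos: [0.4921, -0.0704, 0.1109]
tcp_rot: [0.997, 0.075, -0.0, -0.001]
contact_force: [0.4, 1.4, -2.5]
opening: 0.191
finger_force: 39.8
time: 8.3
eef_pos: [0.4917, -0.0704, 0.0843]
tcp_rot: [0.997, 0.075, -0.0, -0.001]
contact_force: [0.7, 4.7, -2.4]
opening: 0.195
finger_force: 40.1
t 8.3 pos [ 0.4917 -0.0704  0.0843] yaw 8.57 open 16.66 F [ 0.7  4.7 -2.4]
spin first -0.43 tool shift [0.0002 0.     0.004 ]
```

```bash
python3 -m handwheel '[[[0,0,0,0.002,-0.4],[0,0,0,0.002,0],[0,0,0,0,0]]]'; python3 -m handwheel '[[[0,0,0,0.0015,0],[0,0,0,0,0]]]'
```

```text
time: 8.55
eef_pos: [0.4919, -0.0706, 0.0808]
tcp_rot: [0.997, 0.078, -0.0, -0.001]
contact_force: [0.5, 5.3, -1.8]
opening: 0.194
finger_force: 40.2
time: 8.72
eef_pos: [0.4919, -0.0706, 0.0805]
tcp_rot: [0.997, 0.078, -0.001, -0.001]
contact_force: [-4.3, 5.8, 5.9]
opening: 0.194
finger_force: 41.0
```

Upward force of 6 N at the expected height, so it is on the wood. Releasing and going back for the middle board.

```bash
python3 -m handwheel '[[[0.04,0,0,0,0],[0.04,0,0,0,0],[0.04,0,0,0,0],[0.04,0,0,-0.015,0],[0.04,0,0,-0.03,0],[0.04,0,0,-0.035,0],[0.04,0,0,-0.035,0],[0.04,0,0,-0.025,0],[0.04,0,0,0,-2],[0.04,0,0,0,0]]]' 30; python3 - <<'E'
from h import *
to(.4952,.1591,.072,11)
viewer.read_camera('side')
print([(round(d['confidence'],2),np.round(at('side',*np.array(d['xy'])*[560,420],.012),3)) for d in viewer.pinpoint('side','board_a')])
E
```

```text
time: 9.55
eef_pos: [0.4935, -0.0721, 0.2225]
tcp_rot: [0.995, 0.096, 0.003, 0.002]
contact_force: [-0.1, -0.9, -0.2]
opening: 0.469
finger_force: 0.0
t 9.55 pos [ 0.4935 -0.0721  0.2225] yaw 10.99 open 40.04 F [-0.1 -0.9 -0.2]
spin first -0.01 tool shift [ 0.045  -0.2272  0.1498]
[(0.7, array([ 0.497, -0.068,  0.012])), (0.57, array([0.462, 0.228, 0.012])), (0.56, array([0.497, 0.164, 0.012]))]
```

```bash
python3 -m handwheel '[[[0.04,0.0064,-0.0325,0,0],[0.04,0.0064,-0.0325,0,0],[0.04,0.0064,-0.0325,0,0],[0.04,0.0064,-0.0325,0,0],[0.04,0.0064,-0.0325,0,0],[0.04,0.0064,-0.0325,0,0],[0.04,0.0064,-0.0325,0,0],[0.04,0,0,0.03,0],[0.04,0,0,0,0]]]'; python3 -c "
from h import *
to(.4952,.1595,.072,11)"
```

```text
time: 10.4
eef_pos: [0.4889, 0.1618, 0.1835]
tcp_rot: [0.995, 0.097, -0.006, 0.0]
contact_force: [-0.9, 0.1, -1.7]
opening: 0.47
finger_force: 0.0
t 10.4 pos [0.4889 0.1618 0.1835] yaw 11.13 open 40.11 F [-0.9  0.1 -1.7]
spin first 0.13 tool shift [0.007  0.0035 0.1114]
```

```bash
python3 -m handwheel '[[[0.04,0,0,0.03,0],[0.04,0,0,0.03,0],[0.04,0,0,0.03,0],[0.04,0,0,0.018,0],[0.04,0,0,0.005,0],[0.04,0,0,0,0],[0.04,0,0,0,0],[0.04,0,0,0,0]]]'; python3 -c "
from h import *
to(.4952,.1595,.072,11)"
```

```text
time: 11.07
eef_pos: [0.4942, 0.1607, 0.0786]
tcp_rot: [0.995, 0.095, 0.001, 0.0]
contact_force: [-0.2, 0.2, 1.4]
opening: 0.469
finger_force: 0.0
t 11.0667 pos [0.4942 0.1607 0.0786] yaw 10.93 open 40.02 F [-0.2  0.2  1.4]
spin first -0.07 tool shift [0.0008 0.0014 0.0066]
```

```bash
python3 -m handwheel '[[[0.04,0.001,0.0014,0.0063,0],[0.04,0,0,0,0],[0,0,0,0,0],[0,0,0,0,0],[0,0,0,0,0],[0,0,0,0,0],[0,0,0,0,0],[0,0,0,0,0]]]' 30; python3 -c "
from h import *
to(.4952,.1595,.072,9)"
```

```text
time: 11.73
eef_pos: [0.4943, 0.1598, 0.0709]
tcp_rot: [0.995, 0.096, 0.0, 0.0]
contact_force: [-0.7, 0.7, 2.4]
opening: 0.148
finger_force: 34.1
t 11.7333 pos [0.4943 0.1598 0.0709] yaw 10.98 open 12.61 F [-0.7  0.7  2.4]
spin first 1.98 tool shift [ 0.0009  0.0004 -0.0011]
```

12.6 mm: the 13 mm board for slot 2.

```bash
python3 -m handwheel '[[[0,0,0,-0.01,0],[0,0,0,-0.02,0],[0,0,0,-0.03,0],[0,0,0,-0.03,0],[0,0,0,-0.03,0],[0,0,0,-0.03,0],[0,0,0,-0.015,0],[0,0,0,0,1],[0,0,0,0,1],[0,0,0,0,0]]]' 40;  python3 -c "
from h import *
to(.501,-.1277,.2,9)"
```

```text
time: 12.57
eef_pos: [0.4928, 0.1596, 0.2335]
tcp_rot: [0.997, 0.078, -0.002, 0.0]
contact_force: [-1.3, -0.5, -2.4]
opening: 0.147
finger_force: 39.2
t 12.5667 pos [0.4928 0.1596 0.2335] yaw 8.91 open 12.55 F [-1.3 -0.5 -2.4]
spin first -0.09 tool shift [-0.0367  0.2851  0.0336]
```

```bash
python3 -m handwheel '[[[0,-0.004,0.0317,0,0],[0,-0.004,0.0317,0,0],[0,-0.004,0.0317,0,0],[0,-0.004,0.0317,0,0],[0,-0.004,0.0317,0,0],[0,-0.004,0.0317,0,0],[0,-0.004,0.0317,0,0],[0,-0.004,0.0317,0,0],[0,-0.004,0.0317,0,0],[0,0,0,0,0],[0,0,0,0,0],[0,0,0,0,0]]]'
python3 - <<'E'
from h import *
to(.501,-.1277,.19,9); st=get_state()
im=viewer.read_camera('wrist'); cv2.imwrite('pics/w5.png',im)
im=cv2.resize(im[60:330,90:490],None,fx=2,fy=2,interpolation=2);cv2.imwrite('pics/w5c.png',im)
E
```

```text
time: 13.57
eef_pos: [0.502, -0.127, 0.2334]
tcp_rot: [0.997, 0.078, -0.002, -0.001]
contact_force: [0.1, 0.9, -1.7]
opening: 0.146
finger_force: 39.9
t 13.5667 pos [ 0.502  -0.127   0.2334] yaw 8.94 open 12.43 F [ 0.1  0.9 -1.7]
spin first -0.06 tool shift [-0.001   0.0007  0.0434]
```

View pics/w5c.png

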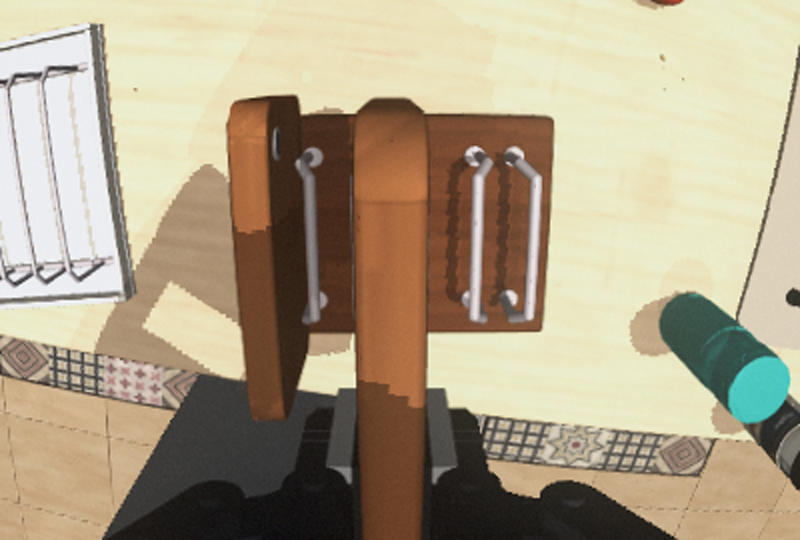

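Picture: the 17 mm board stands in slot 3, top face from (248,100) to (270,418). The held 13 mm board is over slot 2, far end at (392,98).

```bash
python3 - <<'E'
from h import *
st=get_state();t=np.radians(9)
for nm,u,v,z in(('held far',390,99,.259),('b17 far',265,98,.106),('b17 near',268,418,.108),('h1',481,260,.063),('h1',531,260,.063),('tcp',0,0,0)):
    p=at('wrist',u/2+90,v/2+60,z,st) if u else st['eef_pos']; d=p-[.5010,-.1277,0]; print(nm,p.round(4),'stand',round(d[0]*np.cos(t)+d[1]*np.sin(t),4),round(-d[0]*np.sin(t)+d[1]*np.cos(t),4))
E
```

```text
held far [ 0.5787 -0.1154  0.259 ] stand 0.0787 0.0
b17 far [ 0.5672 -0.0642  0.106 ] stand 0.0753 0.0524
b17 near [ 0.4202 -0.0806  0.108 ] stand -0.0725 0.0591
h1 [ 0.501  -0.1731  0.063 ] stand -0.0071 -0.0449
h1 [ 0.5052 -0.1986  0.063 ] stand -0.0069 -0.0706
tcp [ 0.5022 -0.1266  0.2338] stand 0.0014 0.0009
```

```bash
python3 -m handwheel '[[[0,-0.0025,0.0006,0.01,0],[0,0,0,0.02,0],[0,0,0,0.03,0],[0,0,0,0.02,0],[0,0,0,0.01,0],[0,0,0,0.005,0],[0,0,0,0.005,0],[0,0,0,0.005,0],[0,0,0,0.005,0],[0,0,0,0.005,0],[0,0,0,0.005,0],[0,0,0,0,0]]]'; python3 -m handwheel '[[[0,0,0,0.005,0],[0,0,0,0.005,0],[0,0,0,0.005,0],[0,0,0,0.005,0],[0,0,0,0.005,0],[0,0,0,0.004,0],[0,0,0,0,0]]]'; python3 -c "
from h import *
to(.4987,-.1281,.0789,9)"
```

```text
time: 14.62
eef_pos: [0.5001, -0.1285, 0.1146]
tcp_rot: [0.997, 0.078, -0.001, -0.0]
contact_force: [-0.6, 0.3, -2.2]
opening: 0.144
finger_force: 39.9
time: 15.2
eef_pos: [0.4998, -0.1278, 0.0849]
tcp_rot: [0.997, 0.078, -0.001, -0.001]
contact_force: [0.3, 5.0, -3.9]
opening: 0.149
finger_force: 39.7
t 15.2 pos [ 0.4998 -0.1278  0.0849] yaw 8.97 open 12.7 F [ 0.3  5.  -3.9]
spin first -0.03 tool shift [-0.0011  0.0001  0.006 ]
```

```bash
python3 -m handwheel '[[[0,0,0,0.003,0],[0,0,0,0.002,0],[0,0,0,0,0]]]'; python3 -m handwheel '[[[0,0,0,0.0018,0],[0,0,0,0,0]]]'
```

```text
time: 15.45
eef_pos: [0.5, -0.1278, 0.0807]
tcp_rot: [0.997, 0.078, -0.001, -0.001]
contact_force: [-0.5, 4.6, -1.8]
opening: 0.149
finger_force: 40.3
time: 15.62
eef_pos: [0.5001, -0.1278, 0.0792]
tcp_rot: [0.997, 0.078, -0.001, -0.001]
contact_force: [-0.7, 5.1, -0.1]
opening: 0.149
finger_force: 40.4
```

```bash
python3 -m handwheel '[[[0,0,0,0.0015,0],[0,0,0,0,0]]]'
```

```text
time: 15.78
eef_pos: [0.5001, -0.1279, 0.079]
tcp_rot: [0.997, 0.078, -0.001, -0.001]
contact_force: [-5.1, 7.2, 7.3]
opening: 0.149
finger_force: 41.3
```

Seated (7 N up). Releasing and fetching the last board.

```bash
python3 -m handwheel '[[[0.04,0,0,0,0],[0.04,0,0,0,0],[0.04,0,0,0,0],[0.04,0,0,-0.015,0],[0.04,0,0,-0.03,0],[0.04,0,0,-0.035,0],[0.04,0,0,-0.035,0],[0.04,0,0,-0.025,0],[0.04,0,0,0,-2],[0.04,0,0,0,0],[0.04,0,0,0,0]]]' 30; python3 - <<'E'
from h import *
to(.465,.2244,.072,11)
E
```

```text
time: 16.7
eef_pos: [0.5005, -0.1291, 0.218]
tcp_rot: [0.995, 0.095, -0.0, 0.0]
contact_force: [0.3, -1.1, -0.5]
opening: 0.466
finger_force: 0.0
t 16.7 pos [ 0.5005 -0.1291  0.218 ] yaw 10.91 open 39.81 F [ 0.3 -1.1 -0.5]
spin first -0.09 tool shift [ 0.0327 -0.3539  0.1457]
```

```bash
python3 -m handwheel '[[[0.04,0.0033,-0.0354,0,0],[0.04,0.0033,-0.0354,0,0],[0.04,0.0033,-0.0354,0,0],[0.04,0.0033,-0.0354,0,0],[0.04,0.0033,-0.0354,0,0],[0.04,0.0033,-0.0354,0,0],[0.04,0.0033,-0.0354,0,0],[0.04,0.0033,-0.0354,0,0],[0.04,0.0033,-0.0354,0,0],[0.04,0.0033,-0.0354,0,0],[0.04,0,0,0,0],[0.04,0,0,0,0]]]'; python3 - <<'E'
from h import *
to(.465,.2244,.072,11); st=get_state()
im=viewer.read_camera('wrist'); cv2.imwrite('pics/w6.png',im)
im=cv2.resize(im[60:330,90:490],None,fx=2,fy=2,interpolation=2);cv2.imwrite('pics/w6c.png',im)
E
```

```text
time: 17.7
eef_pos: [0.4644, 0.2263, 0.2163]
tcp_rot: [0.995, 0.097, -0.002, 0.001]
contact_force: [0.6, -0.2, 0.0]
opening: 0.476
finger_force: 0.0
t 17.7 pos [0.4644 0.2263 0.2163] yaw 11.15 open 40.62 F [ 0.6 -0.2  0. ]
spin first 0.15 tool shift [0.0007 0.0018 0.1443]
```

View pics/w6c.png

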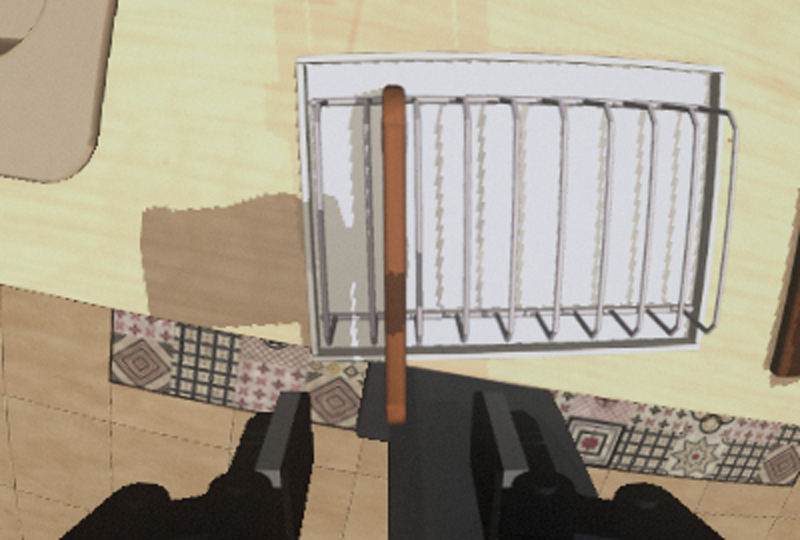

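The last board's top edge runs from (394,88) to (397,422), midway between the fingers.

```bash
python3 - <<'E'
from h import *
P=[at('wrist',u/2+90,v/2+60,z) for u,v,z in((394,88,.1),(397,422,.1))]
m=(P[0]+P[1])/2;d=P[0]-P[1];print(P,m,np.linalg.norm(d),np.degrees(np.arctan2(d[1],d[0]))); to(m[0],m[1],.0715,11)
E
```

```text
[array([0.54093082, 0.23774676, 0.1       ]), array([0.39699622, 0.20816098, 0.1       ])] [0.46896352 0.22295387 0.1       ] 0.14694382754759397 11.615373832109347
t 17.75 pos [0.4648 0.2252 0.2165] yaw 11.04 open 39.83 F [-0.3  0.  -0. ]
spin first 0.04 tool shift [0.0041 0.0028 0.145 ]
```

```bash
python3 -m handwheel '[[[0.04,0.0035,0.0022,0.02,0],[0.04,0,0,0.03,0],[0.04,0,0,0.03,0],[0.04,0,0,0.03,0],[0.04,0,0,0.02,0],[0.04,0,0,0.01,0],[0.04,0,0,0.005,0],[0.04,0,0,0,0],[0.04,0,0,0,0]]]'; python3 -m handwheel '[[[0,0,0,0,0],[0,0,0,0,0],[0,0,0,0,0],[0,0,0,0,0],[0,0,0,0,0],[0,0,0,0,0],[0,0,0,0,0]]]'; python3 -c "
from h import *
to(.469,.223,.072,9)"
```

```text
time: 18.5
eef_pos: [0.4705, 0.2233, 0.0742]
tcp_rot: [0.995, 0.095, 0.001, -0.0]
contact_force: [0.9, 0.8, -0.5]
opening: 0.466
finger_force: 0.0
time: 19.08
eef_pos: [0.4705, 0.2241, 0.0747]
tcp_rot: [0.995, 0.096, 0.001, -0.0]
contact_force: [-1.4, 0.4, 5.7]
opening: 0.099
finger_force: 31.9
t 19.0833 pos [0.4705 0.2241 0.0747] yaw 10.98 open 8.48 F [-1.4  0.4  5.7]
spin first 1.98 tool shift [-0.0017  0.0009  0.0027]
```

8.5 mm: the 9 mm board for slot 1.

```bash
python3 -m handwheel '[[[0,0,0,-0.01,0],[0,0,0,-0.02,0],[0,0,0,-0.03,0],[0,0,0,-0.03,0],[0,0,0,-0.03,0],[0,0,0,-0.03,0],[0,0,0,-0.015,0],[0,0,0,0,1],[0,0,0,0,1],[0,0,0,0,0]]]' 40;  python3 -c "
from h import *
to(.5101,-.185,.2,9)"
```

```text
time: 19.92
eef_pos: [0.4682, 0.2232, 0.2361]
tcp_rot: [0.997, 0.078, -0.002, 0.0]
contact_force: [-0.6, -0.1, -2.9]
opening: 0.099
finger_force: 39.0
t 19.9167 pos [0.4682 0.2232 0.2361] yaw 8.91 open 8.48 F [-0.6 -0.1 -2.9]
spin first -0.09 tool shift [-0.0224  0.4097  0.0364]
```

```bash
python3 -m handwheel '[[[0,0,0.0197,0,0],[0,-0.002,0.035,0,0],[0,-0.002,0.035,0,0],[0,-0.002,0.035,0,0],[0,-0.002,0.035,0,0],[0,-0.002,0.035,0,0],[0,-0.002,0.035,0,0],[0,-0.002,0.035,0,0],[0,-0.002,0.035,0,0],[0,-0.002,0.035,0,0],[0,-0.002,0.035,0,0]]]'
python3 -m handwheel '[[[0,-0.002,0.02,0,0],[0,0,0.02,0,0],[0,0,0,0,0],[0,0,0,0,0],[0,0,0,0,0]]]'
python3 - <<'E'
from h import *
to(.5101,-.185,.19,9); st=get_state()
im=viewer.read_camera('wrist'); cv2.imwrite('pics/w7.png',im)
im=cv2.resize(im[60:330,90:490],None,fx=2,fy=2,interpolation=2);cv2.imwrite('pics/w7c.png',im)
E
```

```text
time: 20.83
eef_pos: [0.5059, -0.1458, 0.2352]
tcp_rot: [0.997, 0.078, -0.002, -0.001]
contact_force: [1.2, 0.0, -1.6]
opening: 0.097
finger_force: 39.3
time: 21.25
eef_pos: [0.5107, -0.1836, 0.2361]
tcp_rot: [0.997, 0.078, -0.002, -0.001]
contact_force: [0.7, -0.1, -1.8]
opening: 0.101
finger_force: 39.4
t 21.25 pos [ 0.5107 -0.1836  0.2361] yaw 8.97 open 8.63 F [ 0.7 -0.1 -1.8]
spin first -0.03 tool shift [-0.0007  0.0015  0.0461]
```

View pics/w7c.png

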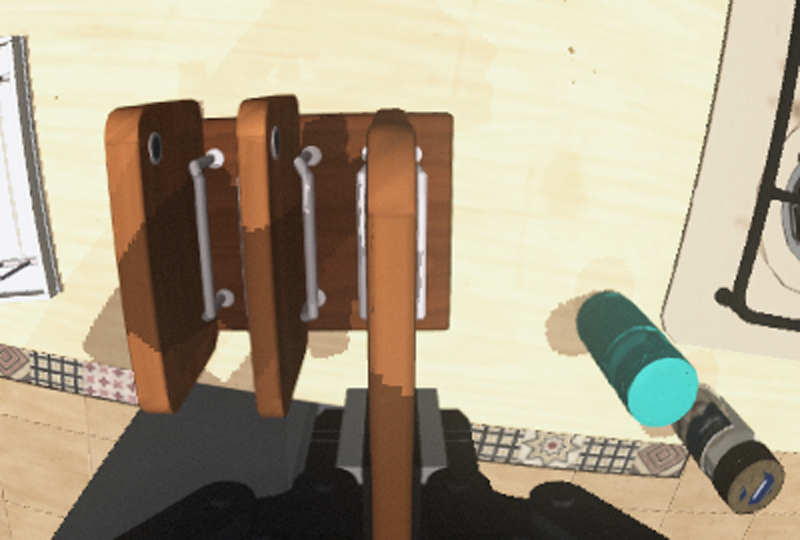

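Picture: the two placed boards stand upright and parallel. The held board is centred between the slot 1 hoops (362 and 422), far end at (391,112).

```bash
python3 - <<'E'
from h import *
st=get_state();t=np.radians(9)
for nm,u,v,z in(('held far',391,111,.259),('b13 far',268,97,.106),('b13 near',270,415,.108),('h1',362,240,.063),('h1',422,240,.063),('tcp',0,0,0)):
    p=at('wrist',u/2+90,v/2+60,z,st) if u else st['eef_pos']; d=p-[.5010,-.1277,0]; print(nm,p.round(4),'stand',round(d[0]*np.cos(t)+d[1]*np.sin(t),4),round(-d[0]*np.sin(t)+d[1]*np.cos(t),4))
E
```

```text
held far [ 0.5852 -0.1726  0.259 ] stand 0.0761 -0.0575
b13 far [ 0.5764 -0.1216  0.106 ] stand 0.0754 -0.0058
b13 near [ 0.4291 -0.1379  0.108 ] stand -0.0726 0.0012
h1 [ 0.5098 -0.1694  0.063 ] stand 0.0022 -0.0425
h1 [ 0.5145 -0.199   0.063 ] stand 0.0022 -0.0725
tcp [ 0.511  -0.1833  0.2367] stand 0.0011 -0.0565
```

```bash
python3 -m handwheel '[[[0,-0.001,0.0011,0.01,0],[0,0,0,0.02,0],[0,0,0,0.03,0],[0,0,0,0.02,0],[0,0,0,0.01,0],[0,0,0,0.005,0],[0,0,0,0.005,0],[0,0,0,0.005,0],[0,0,0,0.005,0],[0,0,0,0.005,0],[0,0,0,0.005,0],[0,0,0,0,0]]]'; python3 -m handwheel '[[[0,0,0,0.005,0],[0,0,0,0.005,0],[0,0,0,0.005,0],[0,0,0,0.005,0],[0,0,0,0.005,0],[0,0,0,0.002,0],[0,0,0,0,0]]]'; python3 -c "
from h import *
to(.5101,-.185,.0827,9)"
```

```text
time: 22.3
eef_pos: [0.5104, -0.1855, 0.1174]
tcp_rot: [0.997, 0.078, -0.001, -0.0]
contact_force: [0.2, 0.4, -1.4]
opening: 0.101
finger_force: 39.4
time: 22.88
eef_pos: [0.5102, -0.1851, 0.0899]
tcp_rot: [0.997, 0.078, -0.001, -0.001]
contact_force: [-0.3, 4.3, -4.0]
opening: 0.1
finger_force: 39.2
t 22.8833 pos [ 0.5102 -0.1851  0.0899] yaw 8.97 open 8.56 F [-0.3  4.3 -4. ]
spin first -0.03 tool shift [-0.0001 -0.0001  0.0072]
```

```bash
python3 -m handwheel '[[[0,0,0,0.003,0],[0,0,0,0.002,0],[0,0,0,0.0015,0],[0,0,0,0,0]]]'; python3 -m handwheel '[[[0,0,0,0.001,0],[0,0,0,0,0]]]'
```

```text
time: 23.22
eef_pos: [0.5106, -0.1851, 0.0845]
tcp_rot: [0.997, 0.078, -0.0, -0.001]
contact_force: [-0.8, 6.5, 0.3]
opening: 0.102
finger_force: 39.8
time: 23.38
eef_pos: [0.5106, -0.185, 0.0837]
tcp_rot: [0.997, 0.078, -0.0, -0.001]
contact_force: [-0.7, 5.1, 0.8]
opening: 0.099
finger_force: 39.9
```

```bash
python3 -m handwheel '[[[0,0,0,0.0015,0],[0,0,0,0,0]]]'; python3 -m handwheel '[[[0,0,0,0.0006,0],[0,0,0,0,0]]]'
```

```text
time: 23.55
eef_pos: [0.5106, -0.1851, 0.0829]
tcp_rot: [0.997, 0.078, -0.001, -0.001]
contact_force: [-2.6, 6.0, 4.1]
opening: 0.096
finger_force: 40.5
time: 23.72
eef_pos: [0.5107, -0.1851, 0.0829]
tcp_rot: [0.997, 0.078, -0.001, -0.001]
contact_force: [-4.3, 7.0, 7.9]
opening: 0.099
finger_force: 40.8
```

Seated. Releasing, backing off and checking.

```bash
python3 -m handwheel '[[[0.04,0,0,0,0],[0.04,0,0,0,0],[0.04,0,0,0,0],[0.04,0,0,-0.015,0],[0.04,0,0,-0.03,0],[0.04,0,0,-0.035,0],[0.04,0,0,-0.035,0],[0.04,0,0,-0.035,0],[0.04,0,-0.03,0,0],[0.04,0,-0.03,0,0],[0.04,0,0,0,0],[0.04,0,0,0,0]]]'; python3 - <<'E'
from h import *
to(.5,-.128,.2,9)
w=viewer.read_camera('wrist')[60:330,90:490]; s=viewer.read_camera('side')[120:360,180:430]
cv2.imwrite('pics/end.png',np.hstack([w,cv2.resize(s,(281,270))]))
E
```

```text
time: 24.72
eef_pos: [0.5016, -0.1261, 0.232]
tcp_rot: [0.997, 0.079, 0.001, 0.001]
contact_force: [-0.5, -0.1, 0.5]
opening: 0.468
finger_force: 0.0
t 24.7167 pos [ 0.5016 -0.1261  0.232 ] yaw 9.07 open 39.98 F [-0.5 -0.1  0.5]
spin first 0.07 tool shift [-0.0019  0.0015  0.032 ]
```

View pics/end.png

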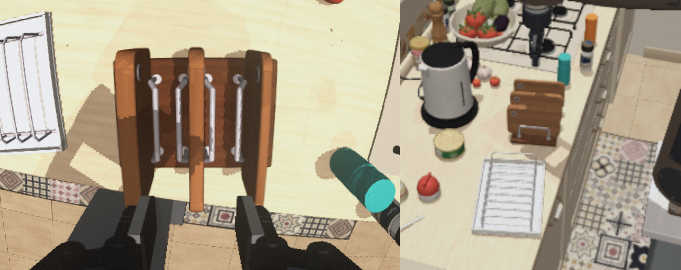

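All three boards stand upright in the stand with their ends in line (top edges at x ≈ 125, 196 and 265). The tin, jar and look-alike are undisturbed.

```bash
python3 -c "
from plant import sign_off
print(sign_off())"
```

```text
the job is handed in; nothing more can be done
None
```

All three boards are upright and resting on the wood in the slots made for them (9 mm in slot 1, 13 mm in slot 2, 17 mm in slot 3), the tin and spice jar were left untouched, and the job was handed in at about 25 s of the 69 s allowed.

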